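# Fix a glass plate on a hand-pumped vacuum holder

### The job

Get the glass plate held on the vacuum work holder, with the fingertips only: push the plate along the bed until it rests against the end stop, push the vent lever fully shut, and then press the pump plunger down and let it up again, over and over, until the brass vacuum pin stands fully out. Do not lift the plate, do not touch the pin, and leave the tools lying about where they are. Finish clear, with the plunger up.

Things in the scene. Friction and masses are not known exactly. Their poses are not given: they have to be found in the camera images.
- holder: the vacuum work holder: a grey cast base 146 x 222 mm (x, y), fixed to the bench. Origin: centre of its underside; x points from its front (towards the robot) to its back, y to the left, z up. Left half (y 0 to 108 mm): the flat aluminium bed, 24 mm above the bench. Right half (base top 18 mm up), from the front: pump, valve block with the pin, vent cock.
- plate: the work: a loose plate of rose glass 64 x 76 x 8 mm (x, y, z), 0.1 kg, lying flat on the bed between the guide strips (1.5 mm play each side), short of the end stop. Origin: centre of its underside; its axes start parallel to the holder's.
- plate_home (a point): where the plate's origin belongs: on the bed (24 mm above the bench) over the black seal ring; axes as the holder's. There the plate touches the end stop, a steel bar 11 mm high, 32.5 mm behind this point. The bed is open to the front; two guide strips, 6 mm high and 79 mm apart inside, run along x from 46 mm before this point to the stop.
- vent (a joint): angle of the vent lever about its upright axis: 0 = shut (lever points to the holder's back, +x; there is a stop), 1.5 rad = wide open (it points to the holder's right, -y). Opening turns it clockwise seen from above. It starts 1.1 to 1.5 rad open and stays where it is left (friction, about 3 N at the tip). While it is open the pin cannot be pumped up.
- vent_axis (a point): point on the vent lever's axis at the lever's mid height, 45 mm above the bench, fixed to the holder. The cock below it is brass, 26 mm across at the foot, 20 mm above that.
- vent_tip (a point): centre of the small round end (13 mm across, 8 mm high) of the steel vent lever, 50 mm from its axis; the lever arm is 9 mm wide and 7 mm high, free below out to the holder's base.
- pump (a joint): how far the pump plunger is pressed down, m: 0 = up, 0.010 = fully down. A spring lifts it again: it takes 5 N to start and 10 N to press it fully down. Only a stroke of at least about 8 mm counts, and the plunger must come right up again after it.
- pump_top (a point): top centre of the plunger's black mushroom cap, 39 mm across; about 100 mm above the bench when up. It moves with the plunger, straight up and down.
- vacuum (a joint): how far the vacuum pin stands out of its boss, m: 0 = in, about 0.024 = fully out (its stop). With the vent shut it rises about 6 mm as the plunger comes up after each full stroke, so 4 full strokes bring it out; more strokes do no harm. It is read on the upstroke: it may sink 1 mm while the plunger is down.
- indicator_pin: the vacuum pin itself, a brass pin 8 mm across that rises straight up out of the brass boss on the valve block, between pump and vent. Origin: on its axis, 1.5 mm under its top. It is an indicator: not to be touched.
- cork: a scorched cork block 30 x 60 x 24 mm; loose, lies about the holder, to be left alone. Origin: centre of its underside.
- graver_handle: a short wooden graver handle, 24 x 62 x 24 mm; loose, lies about the holder, to be left alone. Origin: centre of its underside.
- lighter: a black pocket lighter lying flat, 24 x 65 x 12 mm; loose, lies about the holder, to be left alone. Origin: centre of its underside.
- tweezers_b: fine steel tweezers lying flat, 16 x 140 x 7 mm; loose, lies about the holder, to be left alone. Origin: centre of its underside.
- graphite_block: a black graphite pad 52 x 82 x 11 mm; loose, lies about the holder, to be left alone. Origin: centre of its underside.
Mind the look-alikes: they are no part of the job. What is shaped like the plate but blue is not meant.

How it is judged:
By the outcome, as a careful person would: the job done as asked, in the order asked, and still so for the second after the job is handed in, with the robot touching nothing.
It also fails if it takes over 51 s, if anything falls off the work surface, if the arm or the gripper's body presses on something with over 40 N, if the wrist force passes 120 N, or if a joint passes its speed limit or range.

### The arm

A 6-joint arm with a two-finger parallel gripper is mounted at the origin on a cart in front of the work surface, level with it; the furniture and walls round the work are solid. World frame = base frame: x ahead of the robot, y to its left, z up, the work surface at z = 0. Lengths are in m, angles in rad, forces in N, time in s.
With the tool pointing down it reaches from about 0.425 to 0.95 m from the base axis. Payload 3.5 kg.
Tool frame: the origin (TCP) lies on the centre line of the jaws, within the pads' length; the fingertips stand 8 mm ahead of it and the grasp point (between the pads) lies 11 mm behind it (tcp_to_tips is the distance from the TCP to the fingertips, in m); x points along the fingers, z is the direction in which the jaws open and shut, and the axes are right-handed (so a half turn about x gives the same grasp; the last joint's range is limited). The gripper opens to 85 mm and grips with 20 to 120 N. Pads are 22 mm wide; open, the fingers measure 114 mm over their backs; the gripper's body (76 mm by 85 mm) begins 54 mm behind the grasp point. The pads swing forward as they close: fully open they stand 13 mm farther back than shut.
Start: joints at [-1.452, 0.286, 1.577, -0, 1.279, -0.15], TCP at [0.179, -0.651, 0.239] pointing down, gripper open.
Joint ranges: [-2.77, 2.77], [-0.9, 2.22], [0.21, 2.48], [-1.53, 4.67], [0.24, 2.81], [-2.84, 2.84]. Speed limits (rad/s): [2.79, 2.79, 3.14, 3.14, 3.14, 3.14].

### API

Orientations are given as a rotation vector (axis times angle).
In Python, from station import reach, line_to, movej, grip, sleep, solve_ik, get_image, camera_params, Unreachable, finish_job, read_time, read_joints, read_qd, read_tau, read_tool_pos, read_tool_rot, read_wrist_force, read_ft_torque, read_gripper_width, tcp_to_tips gives the robot as it stands. Calls block until the motion is done:
- reach(position, orientation): joint-space move of the TCP to a pose.
- line_to(position, rotation=None, v=0.15, force_limit=None): straight line of the TCP; rotation=None keeps the orientation; v is the mean speed in m/s. With force_limit (N) it stops when the force on the tool has changed by that much, and returns True; else False.
- movej(angles): joint-space move.
- grip(opening, force=None): finger opening in m; force is the grip in N (None keeps the last); returns when the fingers have stopped.
- sleep(seconds).
- solve_ik(position, orientation): joint angles nearest the present ones, or None.
- get_image(name): name is "scene" or "top"; returns the picture (420x560x3 uint8, red, green, blue); there is no depth.
- camera_params(name): a dict with "K" (3x3 intrinsics, pixels), "k1" (the pictures are not rectified: a ray, as slopes to the right and down, at radius r is drawn at 1 + k1 r^2 times it, then the intrinsics apply), "xyz" and "rotation" of the camera in the world. Camera axes: x right, y up, looking along -z (the intrinsics and any distortion apply to the point x, -y, -z); pixel columns grow to the right and rows downward; lengths in m; the calibration is good to about 2 mm. A picture is of the moment at which its call begins. camera_params takes no time and is no camera call.
A pose or a line that the arm cannot do raises Unreachable and nothing moves.
- finish_job(): hands the job in, once; it reports no verdict.
Readings, each from a call of its own:
- read_time(): time.
- read_joints(): joint angles.
- read_qd(): joint speeds.
- read_tau(): joint torques, N m.
- read_tool_pos(): TCP position.
- read_tool_rot(): TCP orientation.
- read_wrist_force(): force on the tool from outside, world axes, zero at the start.
- read_ft_torque(): the same for the moment, N m.
- read_gripper_width(): finger opening in m.
Only numpy, scipy, OpenCV 4.12 (cv2) and the standard library are available. Lean on these libraries where they do the work, as an engineer would, in place of code of your own. Each camera call takes 0.05 s, during which the arm holds its last target.

## Working session

There is one attempt and no reset: what is moved stays moved. The work goes in short steps, each a Python script; the robot and the scene stay as the last script left them, time stands still between calls to the robot, and variables do not carry over. Pictures are saved under pics/ and viewed, and the job is handed in when it is done.

```bash
ls; mkdir -p pics; python3 - <<'E'
from station import *
import cv2
for n in("scene","top"):
    im=get_image(n); cv2.imwrite(f"pics/{n}0.png",im[:,:,::-1])
    print(n,camera_params(n))
print(read_time(),tcp_to_tips,read_tool_rot())
E
```

```text
pics
scene {'K': array([[411.41878857,   0.        , 282.98510149],
       [  0.        , 411.41878857, 208.21526203],
       [  0.        ,   0.        ,   1.        ]]), 'k1': -0.01571985704729226, 'xyz': array([0.11161558, 0.38372357, 0.44684487]), 'rotation': array([ 0.42929214, -1.37434224, -2.19607227])}
top {'K': array([[417.6056973 ,   0.        , 276.39883794],
       [  0.        , 417.6056973 , 214.17725076],
       [  0.        ,   0.        ,   1.        ]]), 'k1': -0.039197235006152326, 'xyz': array([ 0.39381866, -0.25012716,  0.93362199]), 'rotation': array([ 0.12859464, -0.10226699, -1.58649844])}
0.1 0.008 [ 1.0104348   1.32603775 -1.00786215]
```

View pics/scene0.png

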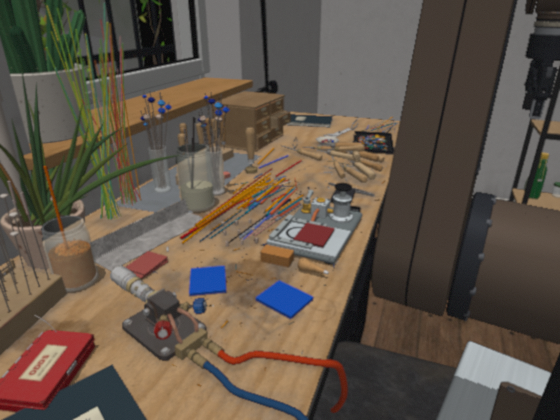

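View pics/top0.png

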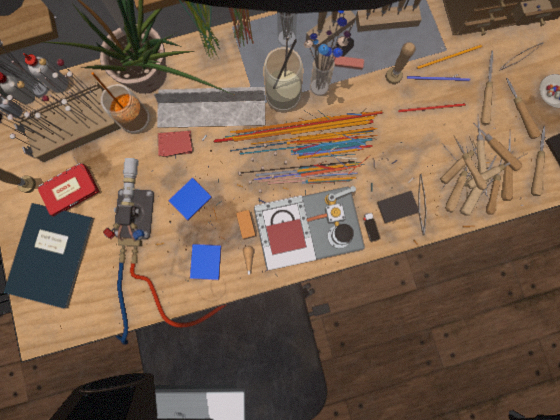

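Top view: the holder is at about (308,230), with the rose plate at (286,237). Two blue plates are decoys, at (190,198) and (205,262), and there's a reddish block at (174,143). I'll zoom in on the holder.

```bash
python3 - <<'E'
import cv2
im=cv2.imread("pics/top0.png")[175:280,235:385]; cv2.imwrite("pics/topc.png",cv2.resize(im,None,fx=5,fy=5,interpolation=cv2.INTER_CUBIC))
im=cv2.imread("pics/scene0.png")[170:280,250:390]; cv2.imwrite("pics/scenec.png",cv2.resize(im,None,fx=5,fy=5,interpolation=cv2.INTER_CUBIC))
E
```

```text
(no output)
```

View pics/topc.png

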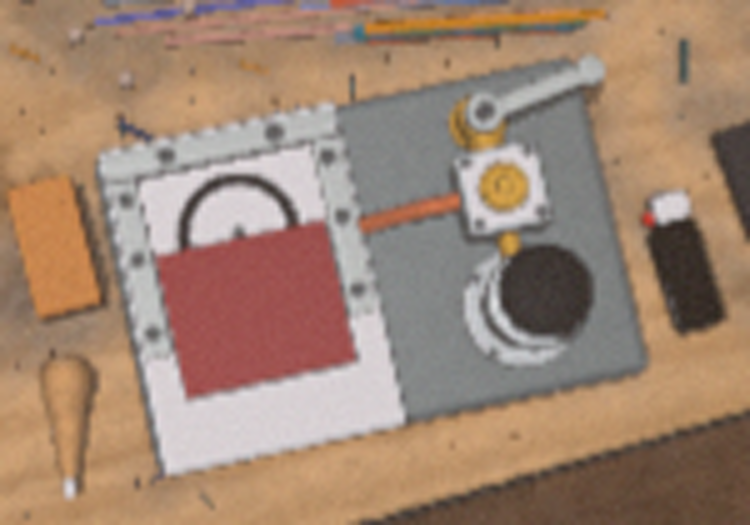

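View pics/scenec.png

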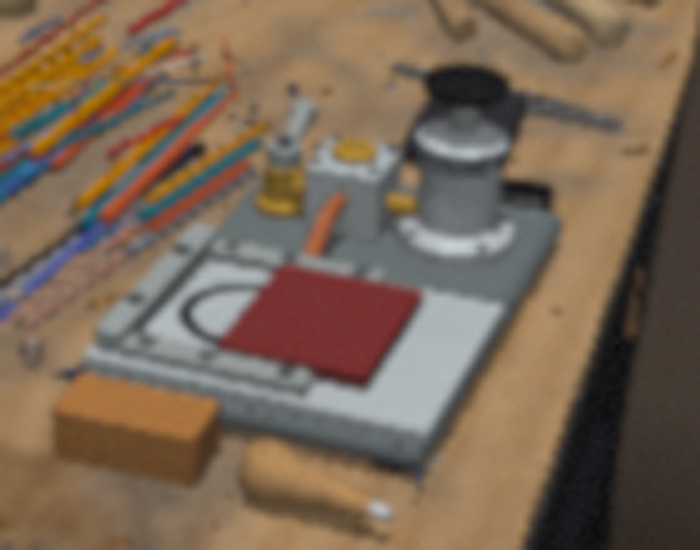

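```bash
cat > h.py <<'E'
import numpy as np, cv2
from scipy.spatial.transform import Rotation as R
from station import *
def ray(cam,uv):
    p=camera_params(cam);K=p["K"]
    d=np.array([p["k1"],0,0,0,0.])
    n=cv2.undistortPoints(np.array([[uv]],float),K,d)[0,0]
    v=R.from_rotvec(p["rotation"]).apply([n[0],-n[1],-1]); return p["xyz"],v
def onz(cam,uv,z):
    o,v=ray(cam,uv); return o+v*(z-o[2])/v[2]
def tri(a,b):
    o1,v1=ray("top",a);o2,v2=ray("scene",b)
    s=np.linalg.lstsq(np.c_[v1,-v2],o2-o1,rcond=None)[0]
    p,q=o1+s[0]*v1,o2+s[1]*v2
    return (p+q)/2,np.linalg.norm(p-q)
E
python3 - <<'E'
from h import *
np.set_printoptions(precision=4,suppress=True)
t=cv2.imread("pics/top0.png");s=cv2.imread("pics/scene0.png")
def plate(im,box):
    hsv=cv2.cvtColor(im,cv2.COLOR_BGR2HSV);m=(((hsv[...,0]<6)|(hsv[...,0]>168))&(hsv[...,1]>100)).astype(np.uint8)
    x0,y0,x1,y1=box;k=np.zeros_like(m);k[y0:y1,x0:x1]=m[y0:y1,x0:x1]
    k=cv2.morphologyEx(k,cv2.MORPH_OPEN,np.ones((3,3)))
    c=max(cv2.findContours(k,0,2)[0],key=cv2.contourArea);return c
c=plate(t,(255,205,315,265))
W=np.array([onz("top",p[0],.032)[:2] for p in c],np.float32)
print("plate rect",cv2.minAreaRect(W*1000))
c=lambda x,y:(235+x/5-.4,175+y/5-.4)
d=lambda x,y:(250+x/5-.4,170+y/5-.4)
for n,p,z in [("bedFL",(162,475),.024),("bedFR",(404,423),.024),("baseFR",(648,368),.018),("baseBR",(578,60),.018),("stopBL",(99,155),.035),("stopBR",(335,104),.035),("cap",(546,290),.1),("axis",(484,110),.049),("tip",(593,71),.049),("boss",(504,187),.055)]:
    print(n,onz("top",c(*p),z))
print("cap",tri(c(546,290),d(468,86)));print("axis",tri(c(484,110),d(284,143)));print("boss",tri(c(504,187),d(355,151)));print("tip",tri(c(593,71),d(304,105)))
E
```

```text
plate rect ((478.6332702636719, -255.39492797851562), (61.597991943359375, 74.09494018554688), 11.7666597366333)
bedFL [ 0.4076 -0.2136  0.024 ]
bedFR [ 0.428  -0.3188  0.024 ]
baseFR [ 0.4501 -0.4266  0.018 ]
baseBR [ 0.5881 -0.402   0.018 ]
stopBL [ 0.5466 -0.1885  0.035 ]
stopBR [ 0.5671 -0.2921  0.035 ]
cap [ 0.4771 -0.3715  0.1   ]
axis [ 0.5604 -0.3555  0.049 ]
tip [ 0.5766 -0.4031  0.049 ]
boss [ 0.5259 -0.362   0.055 ]
cap (array([ 0.4775, -0.3722,  0.0954]), np.float64(3.3407677403002102e-06))
axis (array([ 0.5599, -0.3549,  0.0527]), np.float64(0.00044316757582041675))
boss (array([ 0.5262, -0.3618,  0.055 ]), np.float64(0.0007139942905660604))
tip (array([ 0.5772, -0.4024,  0.0505]), np.float64(0.002039434702464979))
```

Top crop: plate at (286,237), cap at (344,233), vent lever axis at (332,197), tip at (353,189), boss at (335,212). Possible mix-ups:
- **Plate:** the blue plates at (190,198) and (205,262), and the small reddish block at (174,143). The rose plate on the bed is the one that fits (measured about 62x74 mm).
- **Plunger cap:** the black graphite pad at (397,206) and the lighter at (372,227). The round cap measures z≈0.097.

The measurements agree with the sizes given: lever 50 mm, and about 1.42 rad open for a holder yaw of about 11.2°. I'll push the plate first.

```bash
cat >> h.py <<'E'
YAW=np.radians(11.2)
ex=np.array([np.cos(YAW),np.sin(YAW),0]);ey=np.array([-np.sin(YAW),np.cos(YAW),0])
def rot(ang,ref=None):
    """tool down, jaws along world angle ang"""
    z=np.array([np.cos(ang),np.sin(ang),0]);x=np.array([0,0,-1.]);y=np.cross(z,x)
    return R.from_matrix(np.c_[x,y,z]).as_rotvec()
def best(p,angs):
    q=np.array(read_joints());o=[]
    for a in angs:
        j=solve_ik(p,rot(a))
        if j is not None:o.append((np.abs(np.array(j)-q).max(),a,np.round(j,2)))
    o.sort(key=lambda t:t[0]);return o
E
python3 - <<'E'
from h import *
grip(0.0,20)
c=np.array([.4786,-.2554,0])
s=c-ex*.058
o=best(s+[0,0,.15],[YAW+np.pi/2,YAW-np.pi/2]);print(o)
a=o[0][1]
reach(s+[0,0,.15],rot(a)); 
f0=np.array(read_wrist_force())
h=line_to(s+[0,0,.035],v=.12,force_limit=10);print("down",h,read_tool_pos(),read_gripper_width())
if not h:
    h=line_to(s+[0,0,.035]+ex*.06,v=.03,force_limit=7)
    p=np.array(read_tool_pos());print("push",h,p,(p-c)@ex,read_wrist_force(),read_time())
im=get_image("top");cv2.imwrite("pics/t1.png",cv2.resize(im[175:280,235:385,::-1],None,fx=5,fy=5,interpolation=2))
im=get_image("scene");cv2.imwrite("pics/s1.png",cv2.resize(im[150:280,240:400,::-1],None,fx=5,fy=5,interpolation=2)[:600])
E
```

```text
[(np.float64(0.7578066468642584), np.float64(-1.3753194505715316), array([-0.77, -0.01,  2.08, -0.  ,  1.07,  0.61])), (np.float64(2.383786006725535), np.float64(1.7662732030182615), array([-0.77, -0.01,  2.08,  0.  ,  1.07, -2.53]))]
down False [ 0.42227685 -0.26722203  0.03578498] 0.00023402692428232973
push True [ 0.47134972 -0.25639789  0.03442364] -0.007306022403339722 [ 0.28180477 -0.34663394  0.68895056] 5.2
```

View pics/t1.png

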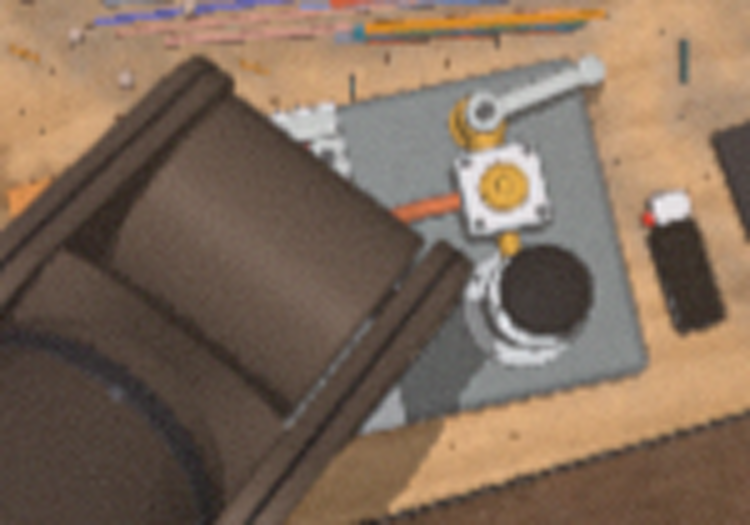

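View pics/s1.png

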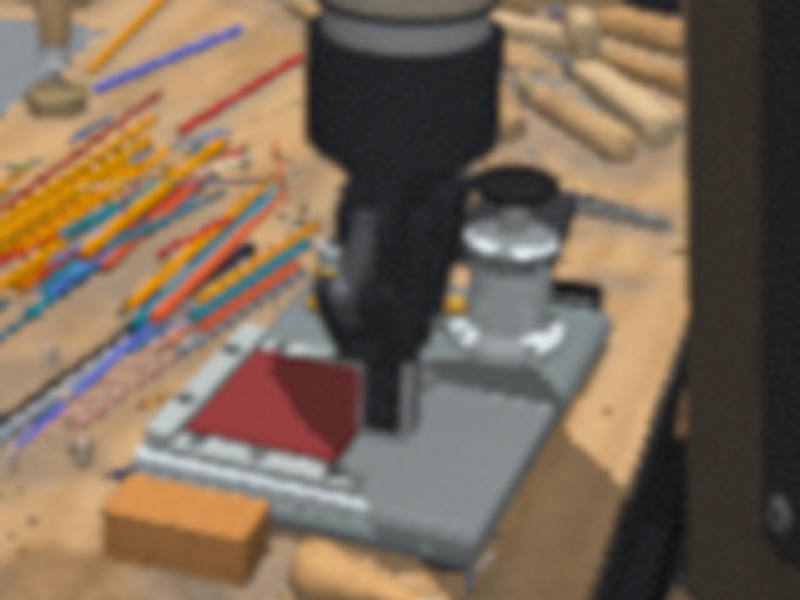

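The scene crop shows the plate up at the stop, with its far edge at the steel bar around (225,380). I'll nudge once more to confirm it's seated, then back off and look.

```bash
python3 - <<'E'
from h import *
p=np.array(read_tool_pos());p[2]=.035
h=line_to(p+ex*.012,v=.02,force_limit=9)
q=np.array(read_tool_pos());print("push",h,(q-p)@ex,read_wrist_force())
line_to(q-ex*.02,v=.1)
q=np.array(read_tool_pos());q[2]=.15
line_to(q,v=.2)
# go to above vent start
A=np.array([.5602,-.3552,0]);th=YAW-1.42
u=np.array([np.cos(th),np.sin(th),0]);n=np.array([-u[1],u[0],0])
s=A+u*.046-n*.032
o=best(s+[0,0,.16],[th,th+np.pi]);print(o)
for a in(th,th+np.pi):
    ph=np.linspace(0,1.5,7);print([solve_ik(A+.046*np.array([np.cos(th+x),np.sin(th+x),0])+[0,0,.044],rot(a+x)) is not None for x in ph])
reach(s+[0,0,.16],rot(o[0][1]));print(read_tool_pos(),read_time())
im=get_image("top");cv2.imwrite("pics/t2f.png",im[:,:,::-1]);cv2.imwrite("pics/t2.png",cv2.resize(im[175:280,235:385,::-1],None,fx=5,fy=5,interpolation=2))
im=get_image("scene");cv2.imwrite("pics/s2.png",cv2.resize(im[150:280,240:400,::-1],None,fx=5,fy=5,interpolation=2)[:600])
E
```

```text
push True 0.00023684569299488688 [-0.35041125 -0.29606038 -0.65143154]
[(np.float64(0.40455250772658324), np.float64(-1.224523123776635), array([-0.79,  0.37,  1.62, -0.  ,  1.15,  0.43])), (np.float64(3.370023259288728), np.float64(1.9170695298131581), array([-0.79,  0.37,  1.62, -0.  ,  1.15, -2.71]))]
[True, True, True, True, True, True, True]
[True, False, False, False, True, True, True]
[ 0.54468404 -0.40796393  0.15766126] 7.4333
```

View pics/t2.png

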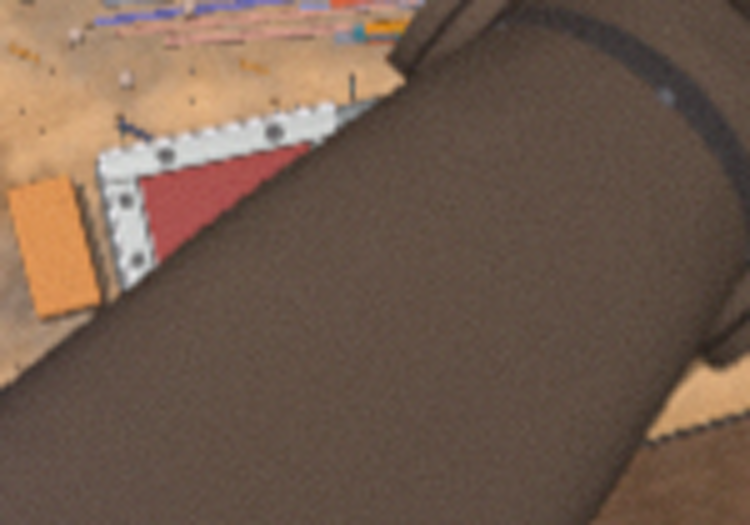

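View pics/s2.png

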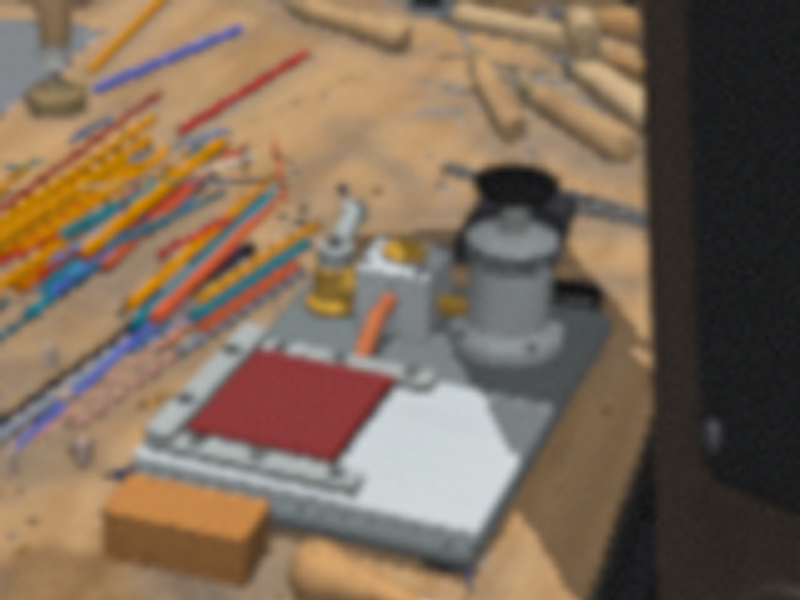

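```bash
python3 - <<'E'
from h import *
print(read_tool_pos(),R.from_rotvec(read_tool_rot()).as_matrix().round(2),np.round(read_joints(),3),read_time())
p=np.array(read_tool_pos())
for n in("scene","top"):
    c=camera_params(n);v=R.from_rotvec(c["rotation"]).inv().apply(p-c["xyz"]);print(n,c["K"]@[v[0]/-v[2],-v[1]/-v[2],1])
    cv2.imwrite(f"pics/{n}3.png",get_image(n)[:,:,::-1])
E
```

```text
[ 0.54492023 -0.40751607  0.15890448] [[-0.    0.94  0.34]
 [ 0.    0.34 -0.94]
 [-1.   -0.   -0.  ]] [-0.791  0.369  1.624  0.     1.152  0.433] 7.5333
scene [325.71225615 149.28476919   1.        ]
top [366.01182916 193.16349337   1.        ]
```

View pics/scene3.png

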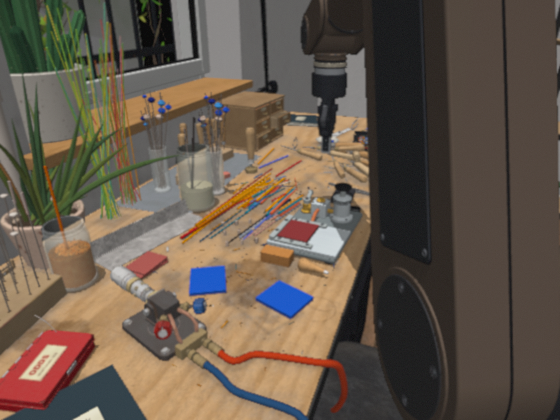

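View pics/top3.png

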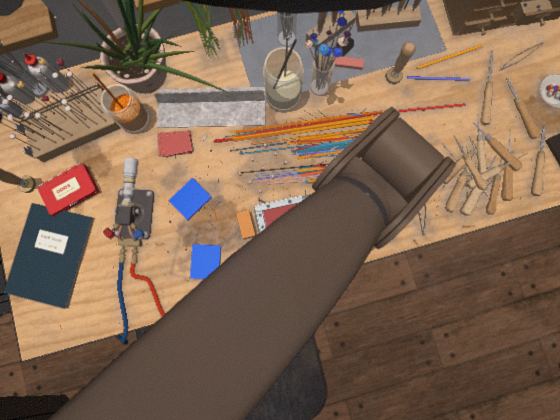

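The gripper is where expected: it projects to (325,149) in the scene view. Both views show the plate against the stop. Next I'll sweep the vent lever shut.

```bash
python3 - <<'E'
from h import *
A=np.array([.5602,-.3552,.045]);th0=YAW-1.42
def pose(dphi,off,r=.046):
    t=th0+dphi;u=np.array([np.cos(t),np.sin(t),0]);n=np.array([-u[1],u[0],0])
    return A+u*r-n*off,rot(t)
p,r=pose(0,.032)
print("down",line_to(p,r,v=.12,force_limit=10))
h=line_to(pose(0,.018)[0],v=.04,force_limit=6);print("near",h,read_tool_pos())
for d in np.radians(np.arange(8,94,8.5)):
    p,r=pose(d,.0175)
    h=line_to(p,r,v=.06,force_limit=12)
    f=np.array(read_wrist_force());q=np.array(read_tool_pos())
    print(round(np.degrees(d-1.42),1),h,f.round(1),np.round((q-p)[:2]*1000,1))
    if h:break
print(read_time())
cv2.imwrite("pics/s4.png",cv2.resize(get_image("scene")[110:240,260:400,::-1],None,fx=4.5,fy=4.5,interpolation=2))
E
```

```text
down False
near False [ 0.55915715 -0.40434768  0.04501551]
-73.4 False [ 0.3 -0.2 -0.4] [-0.1  0.1]
-64.9 False [-1.  -0.8 -0.4] [-0.2 -0. ]
-56.4 False [-1.4 -1.2 -0.8] [-0.2  0. ]
-47.9 False [-1.9  0.9  0.2] [-0.1  0.1]
-39.4 False [-1.1  0.6  0.6] [-0.   0.1]
-30.9 False [-1.  -0.5 -0.3] [0.1 0. ]
-22.4 False [-0.3 -0.4  0.2] [0.1 0. ]
-13.9 False [ 0.5 -0.7  0.3] [ 0.1 -0. ]
-5.4 False [-0.1  0.4  1. ] [ 0. -0.]
3.1 True [ 1.  -3.2 -0.1] [ 0.6 -4. ]
12.1583
```

View pics/s4.png

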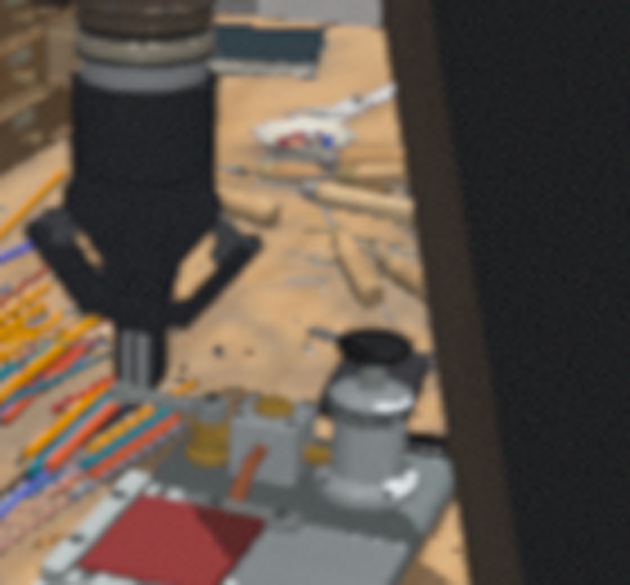

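The lever now points along +x, from the cock at (210,405) to its tip at (120,390). I'll press once more to confirm it's on its stop, then retreat and look from above.

```bash
python3 - <<'E'
from h import *
p=np.array(read_tool_pos())
h=line_to(p+ey*.008,v=.03,force_limit=14);q=np.array(read_tool_pos());print(h,(q-p)@ey,read_wrist_force())
line_to(q-ey*.02,v=.1)
q=np.array(read_tool_pos());q[2]=.16;line_to(q,v=.2)
# above pump
c=np.array([.4773,-.3718,.14]);o=best(c,[YAW+np.pi/2,YAW-np.pi/2]);print(o)
line_to(q+[0,0,.03]);reach(c,rot(o[0][1]));print(read_tool_pos(),read_time())
im=get_image("top");cv2.imwrite("pics/t5.png",im[:,:,::-1])
cv2.imwrite("pics/s5.png",cv2.resize(get_image("scene")[110:250,260:400,::-1],None,fx=4.2,fy=4.2,interpolation=2))
E
```

```text
True -7.790340330677627e-06 [ 0.71040126 -1.70319672  0.44407385]
[(np.float64(1.4943197120141223), np.float64(-1.3753194505715316), array([-0.83,  0.23,  1.83, -0.  ,  1.08,  0.55])), (np.float64(1.6472729415756708), np.float64(1.7662732030182615), array([-0.83,  0.23,  1.83,  0.  ,  1.08, -2.6 ]))]
[ 0.47735162 -0.37173818  0.13962925] 15.2
```

View pics/t5.png

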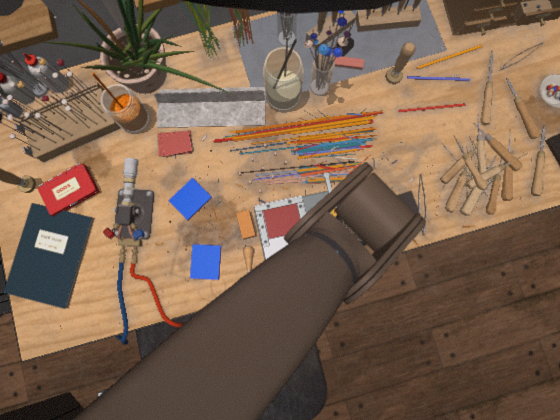

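View pics/s5.png

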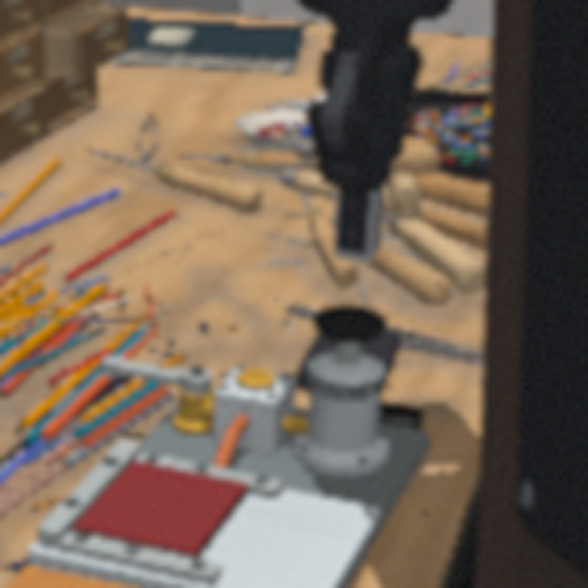

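The lever tip is at (326,177) in the top view, pointing back, and the pressing checks agree that it's shut. Now I'll pump, checking the stroke length.

```bash
python3 - <<'E'
from h import *
p=np.array([.4773,-.3718,.125]);line_to(p,v=.1)
c=line_to(p-[0,0,.04],v=.04,force_limit=3);z0=read_tool_pos()[2];print("contact",c,z0,read_wrist_force())
for i in range(5):
    top=p.copy();top[2]=z0+.012
    line_to(top,v=.06);sleep(.3)
    d=p.copy();d[2]=z0-.018
    h=line_to(d,v=.04,force_limit=22);sleep(.15)
    print(i,h,z0-read_tool_pos()[2],np.round(read_wrist_force(),1),read_time())
    if i==0:
        line_to(top,v=.06);sleep(.3);cv2.imwrite("pics/s6.png",cv2.resize(get_image("scene")[110:250,260:400,::-1],None,fx=4.2,fy=4.2,interpolation=2))
top[2]=z0+.03;line_to(top,v=.08);sleep(.3)
cv2.imwrite("pics/s7.png",cv2.resize(get_image("scene")[110:250,260:400,::-1],None,fx=4.2,fy=4.2,interpolation=2));print(read_time())
E
```

```text
contact True 0.10591777986428857 [0.15587064 0.28885539 6.14322486]
0 True 0.007334468330129518 [-2.8  2.4  8.2] 17.5667
1 True 0.007319299614907834 [-2.5  2.9  9.5] 19.6917
2 True 0.007338997926442714 [-1.7  2.1  8.4] 21.2167
3 True 0.007360043701623353 [-2.8  2.6  8. ] 22.7417
4 True 0.007370169163918722 [-1.9  1.9  7.6] 24.2667
25.25
```

View pics/s6.png

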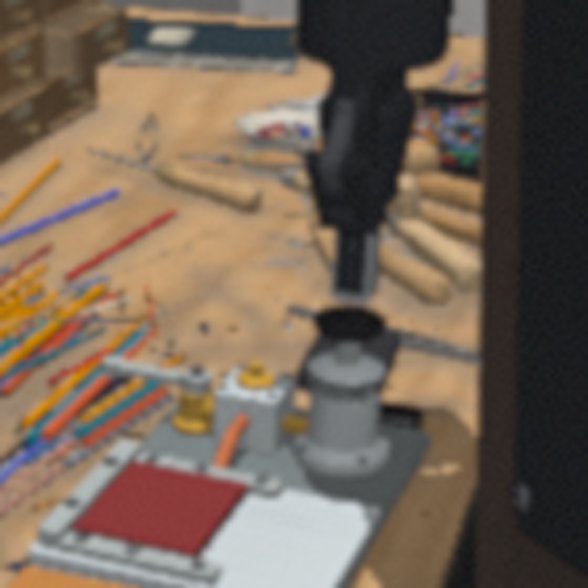

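View pics/s7.png

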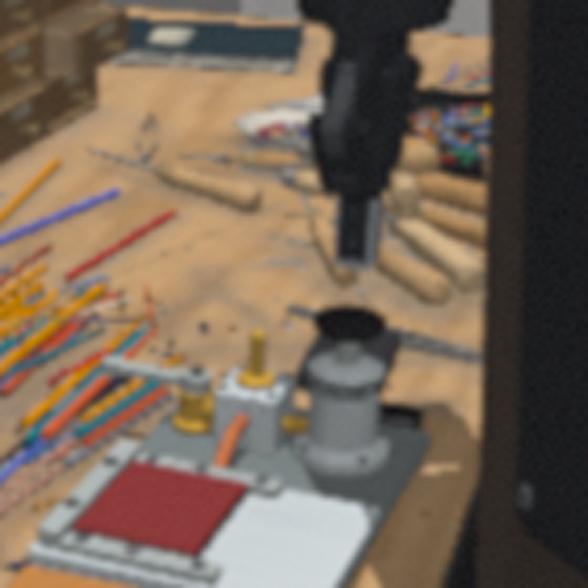

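The pin now stands out, at (258,335)–(258,380) in the crop. I'll add two strokes to see whether it still rises, then clear away and check from both cameras.

```bash
python3 - <<'E'
from h import *
def show(n):
    im=get_image("scene")[110:250,260:400,::-1];cv2.imwrite(f"pics/{n}.png",cv2.resize(im,None,fx=4.2,fy=4.2,interpolation=2))
z0=.1059;p=np.array([.4773,-.3718,0])
for i in range(2):
    line_to(p+[0,0,z0+.012],v=.08);sleep(.2)
    h=line_to(p+[0,0,z0-.018],v=.04,force_limit=24);print(h,z0-read_tool_pos()[2])
    sleep(.15)
line_to(p+[0,0,z0+.08],v=.12)
line_to(p+[0,-.10,z0+.1],v=.2)
reach([.2,-.62,.24],[1.0104348,1.32603775,-1.00786215]);sleep(.3)
show("s8");im=get_image("top");cv2.imwrite("pics/t8f.png",im[:,:,::-1]);cv2.imwrite("pics/t8.png",cv2.resize(im[165:285,225:385,::-1],None,fx=5,fy=5,interpolation=2))
print(read_tool_pos(),read_time())
E
```

```text
True 0.007485421815769222
True 0.007497208892319987
[ 0.2005519  -0.6198317   0.23990875] 31.05
```

View pics/s8.png

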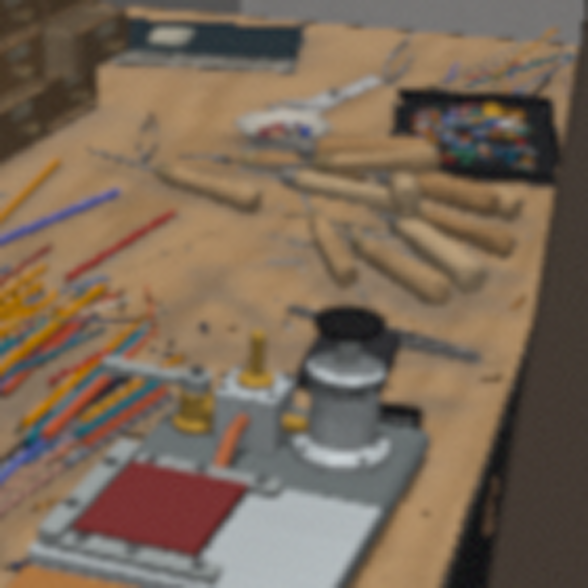

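View pics/t8.png

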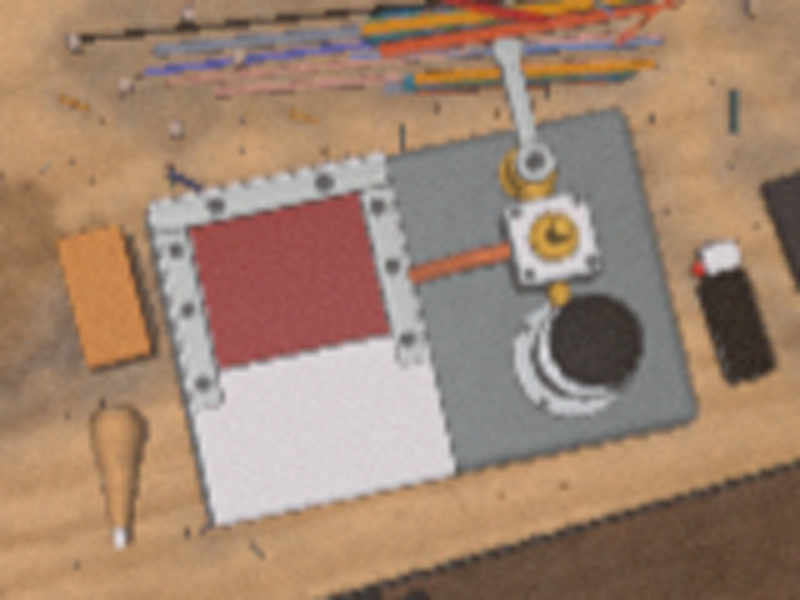

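The pin height didn't change after two extra strokes, so it's on its stop. The plate is against the bar and the plunger is up. One numeric check before I hand in.

```bash
python3 - <<'E'
from h import *
c=lambda x,y:(225+x/5-.4,165+y/5-.4)
d=lambda x,y:(260+x/4.2-.4,110+y/4.2-.4)
a=onz("top",c(535,161),.049);t=onz("top",c(508,48),.049);v=t-a
print("lever len",np.linalg.norm(v),"angle deg",np.degrees(np.arctan2(v[1],v[0]))-11.2)
print("pin top",tri(c(557,233),d(258,333)));print("pin boss",tri(c(554,237),d(257,380)))
print("cap",tri(c(597,339),d(351,323)))
hsv=cv2.cvtColor(cv2.imread("pics/t8f.png"),cv2.COLOR_BGR2HSV);m=np.uint8(((hsv[...,0]<6)|(hsv[...,0]>168))&(hsv[...,1]>100));m[:,:255]=0;m[:,310]=0;m[:200]=0;m[245:]=0;m[:,312:]=0
m=cv2.morphologyEx(m,cv2.MORPH_OPEN,np.ones((3,3)))
k=max(cv2.findContours(m,0,2)[0],key=cv2.contourArea)
r=cv2.minAreaRect(np.array([onz("top",p[0],.032)[:2]*1000 for p in k],np.float32));print(r)
# gap to inner edge of the stop bar (its top edge, 35 mm)
s1=onz("top",c(190,228),.032);print("stop x rel plate",(s1-np.array([*r[0],32])/1000)@ex)
finish_job()
E
```

```text
lever len 0.05104678930255545 angle deg -0.09509625683551093
pin top (array([ 0.52416963, -0.35923736,  0.08328689]), np.float64(0.002054941555105585))
pin boss (array([ 0.52605691, -0.36204546,  0.05429669]), np.float64(0.00020507601936674646))
cap (array([ 0.47785247, -0.37250793,  0.09593354]), np.float64(4.9774618057018963e-05))
((512.7807006835938, -248.80474853515625), (61.613948822021484, 74.07373046875), 11.082123756408691)
stop x rel plate 0.031564876344954855
the job is handed in; nothing more can be done
```

The job is handed in, and my last checks show it done as asked, in the order asked; the handover itself gives no verdict. The arm was parked clear at about 31 s, inside the 51 s limit.

- **Plate:** I pushed it about 35 mm along the bed with closed fingertips. A second push moved it only 0.2 mm. In the last picture its far edge is at the stop bar, square to the holder within about 0.1°.
- **Vent lever:** I swept it shut. Pressing it again gave no movement, and it measures about -0.1° from fully shut.
- **Pump and pin:** I pressed the plunger 7 times, each time down to a hard stop at 22–24 N. The fingers went 12 mm or more above first contact after each stroke.
    - The pin stands about 26 ± 3 mm above its boss and did not rise further over the last two strokes, so it is fully out.
    - The cap measures 0.096 m high, the same (within about 1 mm) as before I started, so the plunger is up.
- **Loose tools:** I aimed for none of them. The cork, graver handle and lighter look unmoved in the last picture; I did not measure the tools.

**Disagreement:** the stroke counted from first contact read only 7.3–7.5 mm against the full 10 mm. Contact was registered with the spring already partly pressed. The hard stop and the pin's rise show the strokes were full.

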